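# Fit the form plate on the press bed and latch it

## Task

Fit the form plate (the aluminium plate with the steel rib) on the press bed: lay it on the pins, slide it along the fence until its two holes drop over the two pins and it lies flat on the bed, then swing the latch fully closed over its edge. Work gently, never pressing, knocking or dropping the plate hard against the bed, pins, fence or latch, and leave the other things where they are.

Things in the scene. Friction and masses are not known exactly. Their poses are not given: they have to be found in the camera images.
- form_plate: the form plate, loose, flat on the table: aluminium, 100 (x) x 160 (y) x 8 mm, about 0.45 kg (varies). Two through holes 12 mm across at x = 0, y = -50 and +50 mm. An upright steel rib in the middle, 16 (x) x 60 (y) mm, its top 44 mm above the underside: grip it across x. Origin: centre of the underside, z up. Fits either way round
- bed: the press bed, fixed: a dark steel slab 160 (x) x 260 (y) x 20 mm; origin at the centre of its underside, z up, so its top is at z = 20 mm. The plate's underside is at z = 26 mm while it rides on the pins, and at z = 20 mm when home, its rib along the bed's y
- bed_top (a point): middle of the slab's top, axes as the bed's. Two rigid steel pins 10 mm across, tops chamfered, stand 6 mm above the slab at x = 0, 100 mm apart along y. The pair was set by hand: its middle lies anywhere from y = -8 to +8 mm and is not measured. Find it by feel, sliding the plate along y (or see it). Holes have 1 mm play all round
- fence (a point): middle of the fence's face, at x = 50.5 mm in the bed's frame, at the slab's top. The fence is a fixed steel strip on the bed's far (+x) side, y = -110 to +110 mm, 18 mm high above the slab. With the plate's long edge flat against it, the holes are in line with the pins (within 0.5 mm)
- latch (a joint): angle of the swing latch about its upright pivot on the bed, rad: 0 = open (arm points to the bed's -x), 1.57 = fully closed at its stop (arm points to the bed's -y, over the plate's edge); anticlockwise from above. It starts open, up to 0.35. Light friction (under 3 N at the handle) keeps it where it is left
- latch_handle (a point): top centre of the latch's handle, an upright steel pin 16 mm across, 50 mm from the pivot, standing 40 mm above the arm, its top 78 mm above the bed's underside; push or grip it to move the latch
- latch_pivot (a point): the latch's pivot axis, at x = -30, y = 115 mm in the bed's frame, at the underside of the arm. The arm is a steel bar 18 mm wide, 8 mm thick, reaching 60 mm from the pivot, 30 to 38 mm above the bed's underside: 2 mm above a plate that is home; a plate still riding on the pins blocks it
- spare_plate: the spare plate, not needed: square aluminium plate 90 x 90 x 10 mm without holes, with a round steel boss 50 mm across and 14 mm high; origin at the centre of its underside
- lid_single: a pressed steel lid, 70 mm across, 12 mm high; origin at the centre of its underside
- lid_stack: a stack of four steel lids, 70 mm across, 48 mm high, moving as one; origin at the centre of its underside
- wrench: a steel wrench 180 mm long lying on the table
- brush: a hand brush lying on the table
- oil_bottle: a yellow oil bottle, 60 mm across, 150 mm tall, upright; origin at the centre of its underside
There are look-alikes about, which are no part of the job. Leave any brown, pink or yellow look-alike of the form_plate alone.

How it is judged:
By the outcome, as a careful person would: the job done as asked, in the order asked, and still so for the second after the job is handed in, with the robot touching nothing.
It also fails if it takes over 72 s, if anything falls off the work surface, if the arm or the gripper's body presses on something with over 40 N, if the wrist force passes 120 N, or if a joint passes its speed limit or range.

## Robot

A 6-joint arm with a two-finger parallel gripper is mounted at the origin on the work surface. World frame = base frame: x ahead of the robot, y to its left, z up, the work surface at z = 0. Lengths are in m, angles in rad, forces in N, time in s.
With the tool pointing down it reaches from about 0.25 to 0.775 m from the base axis. Payload 4 kg.
Tool frame: the origin (TCP) lies midway between the tips of the shut fingers; the grasp point (between the pads) lies 19 mm behind it; z points along the fingers, x is the direction in which the jaws open and shut, and the axes are right-handed (so a half turn about z gives the same grasp; the last joint's range is limited). The gripper opens to 94 mm and grips with 3 to 60 N. Pads are 16 mm wide; open, the fingers measure 119 mm over their backs; the gripper's body (75 mm by 177 mm) begins 78 mm behind the grasp point.
Start: joints at [-1.233, 0.087, 1.371, -0, 1.684, -0.103], TCP at [0.235, -0.497, 0.184] pointing down, gripper open.
Joint ranges: [-3.1, 3.1], [-0.76, 2.03], [0.27, 2.55], [-1.08, 4.22], [0.17, 2.65], [-2.57, 2.57]. Speed limits (rad/s): [2.79, 2.79, 3.14, 3.14, 3.14, 3.14].

## Interface

Orientations are given as [roll, pitch, yaw] about the fixed x, y, z axes, in that order (R = Rz(yaw) Ry(pitch) Rx(roll)).
In Python, from bench import robot gives the robot as it stands.
- The arm moves only by the shell command python3 -m handwheel 'ROWS'. ROWS is a JSON object of lists of equal length, an entry for each row: "delta_pos": the shift along the tool's x, y, z in mm, a list of three; "rotation": the turn, a rotation vector about the tool's x, y, z in rad, a list of three; "claw": the closure, from -1 (fully open) to 1 (shut). In form: {"delta_pos": [[tx, ty, tz], ...], "rotation": [[wx, wy, wz], ...], "claw": [claw, ...]}. A call has exactly 8 rows; each row shifts and turns the commanded pose from where the row before left it, along the tool's axes as they then stand; what a row does not reach is not made up. A row lasts 1/8 s, in which the tool goes at most 62.5 mm and 10.7 degrees, less where a joint would pass 70% of its speed; a pose out of reach is approached as far as the arm can. A call with a gripper value outside its range is refused whole. The fingers move at their own pace and stop on an object; the grip force is fixed at half the most. Time passes only in rows, so rows that do not move let the fingers close, or fill a call up. It gives the time, the measured TCP pose, the force and the opening at its end, in the units of the state.
- robot.get_obs(): the state, without advancing time (a new reading comes with each control period).
- robot.snapshot(name): name is "side" or "top"; returns a dict with "color" (480x640x3 uint8, red, green, blue), "intrinsics" (3x3 intrinsics, pixels), "eye" and "rotation" of the camera in the world. Camera axes: x right, y down, z forward; pixel columns grow to the right and rows downward; lengths in m; the calibration is good to about 2 mm. A picture is of the moment at which its call begins. There is no depth.
- robot.close_job(): hands the job in, once; it reports no verdict.
The state is a dict: "time": time; "joint_positions": joint angles; "qvel": joint speeds; "joint_torque": joint torques, N m; "tool_pos": TCP position; "ee_rot": TCP orientation; "wrist_force": force on the tool from outside, world axes, zero at the start; "wrist_torque": the same for the moment, N m; "width": finger opening in m.
Only numpy, scipy, OpenCV 4.12 (cv2) and the standard library are available. Lean on these libraries where they do the work, as an engineer would, in place of code of your own. Each camera call takes 0.05 s, during which the arm holds its last target.

## Working session

There is one attempt and no reset: what is moved stays moved. The work goes in short steps, Python scripts to look and compute and a shell command to move; the robot and the scene stay as the last step left them, time stands still between calls to the robot, and variables do not carry over. Pictures are saved under pics/ and viewed, and the job is handed in when it is done.

```bash
mkdir -p pics; ls
python3 - <<'E'
from bench import robot
import cv2,json
o=robot.get_obs()
for k,v in o.items(): print(k,v)
for n in ("top","side"):
    s=robot.snapshot(n); cv2.imwrite(f"pics/{n}0.png",s["color"][:,:,::-1]); print(n,s["intrinsics"],s["eye"],s["rotation"])
E
```

```text
pics
time 0.0
joint_positions [-1.23308840e+00  8.79715231e-02  1.37225224e+00 -1.52175068e-05
  1.68358237e+00 -1.03137161e-01]
qvel [-0.00013654 -0.00049478 -0.00031522  0.00136132  0.00111762  0.00013733]
joint_torque [ 7.56349054e-04 -3.40186501e+01 -3.02423859e+01  7.17993896e-02
  3.31095478e-02 -1.72696127e-04]
tool_pos [ 0.23446184 -0.49686585  0.18279622]
ee_rot [-3.14137981e+00  2.20327794e-03 -1.12995270e+00]
wrist_force [ 0.43826504 -1.35901039 -0.12697123]
wrist_torque [-0.00556459  0.02237705 -0.01204026]
width 0.09396739724782985
top [[487.20653822   0.         310.9386997 ]
 [  0.         487.20653822 240.84633661]
 [  0.           0.           1.        ]] [ 0.35211504 -0.08937662  1.39139361] [-3.04557188  0.02218189 -1.59367182]
side [[614.81116084   0.         314.31344633]
 [  0.         614.81116084 246.76902268]
 [  0.           0.           1.        ]] [ 0.12845262 -0.98620926  1.28422331] [-2.45876811  0.0060817  -0.38137654]
```

View pics/top0.png

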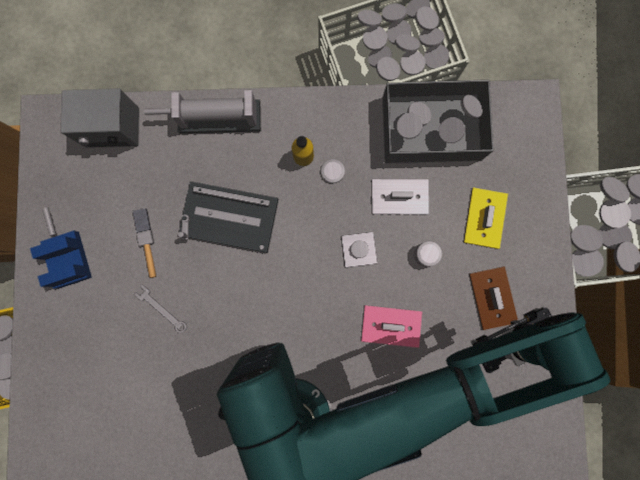

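View pics/side0.png

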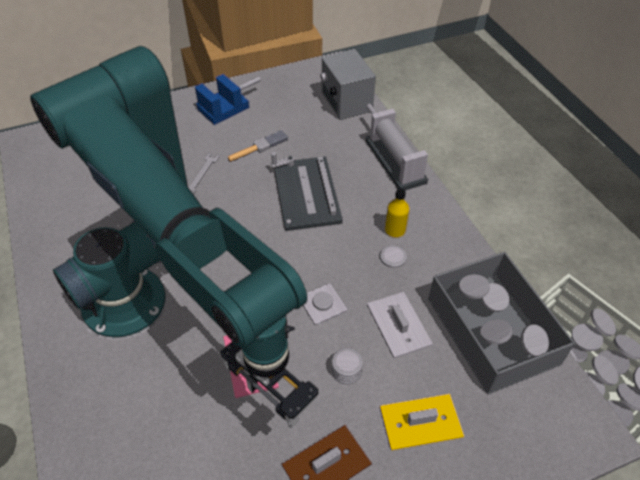

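The candidates in the top view are: aluminium plate (400,197), yellow (487,218), brown (494,297), pink (392,325) and the spare square with a boss (359,249). I choose the one at (400,197) and will check it in close crops.

```bash
cat > h.py <<'E'
import numpy as np, cv2
from scipy.spatial.transform import Rotation as R
from bench import robot
def ray(s,u,v):
    K=s["intrinsics"]; Rm=np.array(s["rotation"]); Rm=R.from_euler('xyz',Rm).as_matrix() if Rm.shape==(3,) else Rm
    d=Rm@np.linalg.solve(K,[u,v,1.]); return np.array(s["eye"]),d
def pt(s,u,v,z):
    e,d=ray(s,u,v); return e+d*(z-e[2])/d[2]
def proj(s,p):
    Rm=R.from_euler('xyz',s["rotation"]).as_matrix(); c=Rm.T@(np.array(p)-s["eye"]); q=np.array(s["intrinsics"])@c; return q[:2]/q[2]
def crop(s,u0,v0,u1,v1,k,name):
    c=cv2.resize(s["color"][v0:v1,u0:u1,::-1],None,fx=k,fy=k,interpolation=cv2.INTER_CUBIC)
    for i in range(u0,u1,10):
        cv2.line(c,((i-u0)*k,0),((i-u0)*k,6),(0,255,255),1)
        if i%20==0: cv2.putText(c,str(i),((i-u0)*k,18),0,.4,(0,255,255),1)
    for i in range(v0,v1,10):
        cv2.line(c,(0,(i-v0)*k),(6,(i-v0)*k),(0,255,255),1)
        if i%20==0: cv2.putText(c,str(i),(8,(i-v0)*k+4),0,.4,(0,255,255),1)
    cv2.imwrite("pics/"+name,c)
E
python3 - <<'E'
from h import *
s=robot.snapshot("top")
crop(s,170,170,290,260,6,"bed_t.png")
crop(s,330,165,450,275,5,"plate_t.png")
s=robot.snapshot("side")
crop(s,260,140,360,240,6,"bed_s.png")
E
```

```text
(no output)
```

View pics/bed_t.png

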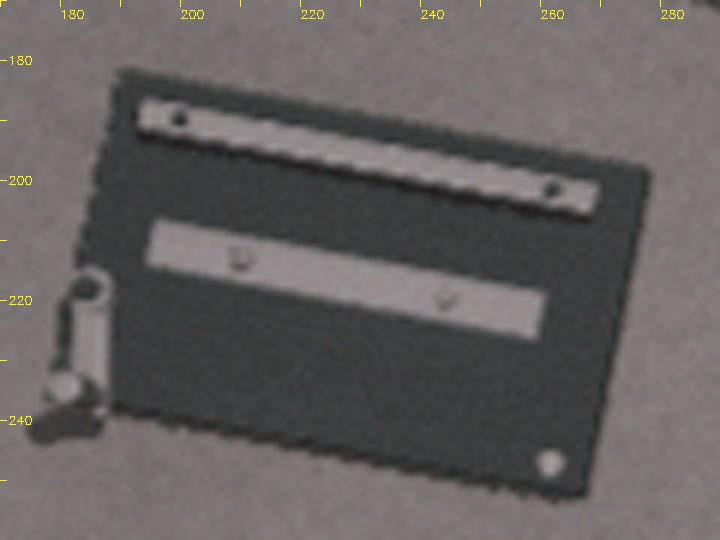

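View pics/plate_t.png

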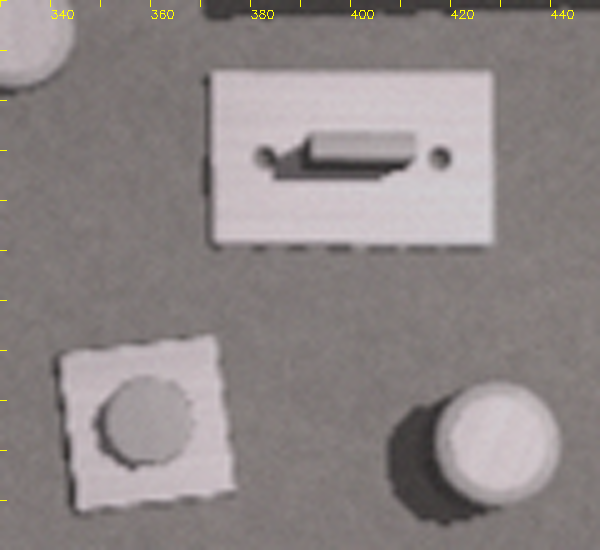

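View pics/bed_s.png

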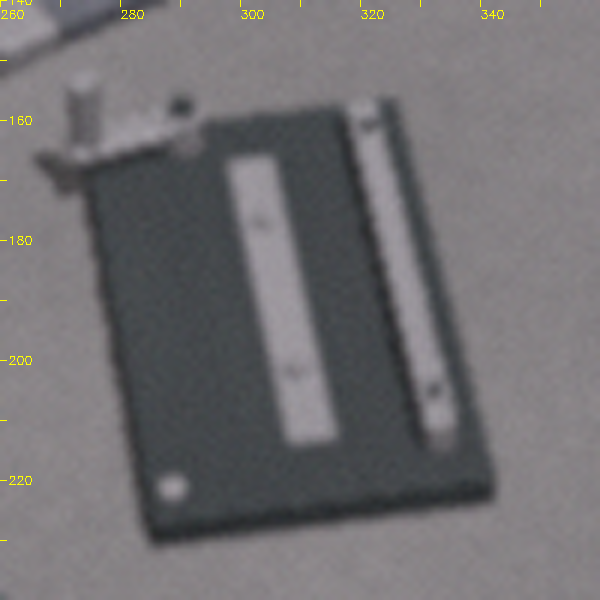

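Run:
```python
from h import *
t=robot.snapshot("top"); s=robot.snapshot("side")
P=lambda c,o,k,L:[(o[0]+a/k,o[1]+b/k) for a,b in L]
f=lambda *a:print(*[np.round(x*1000,1) if hasattr(x,'shape') else x for x in a])
pc=[pt(t,u,v,.008) for u,v in P(0,(330,165),5,[(211,71),(493,71),(494,243),(212,244)])]
ph=[pt(t,u,v,.008) for u,v in P(0,(330,165),5,[(265,157),(440,157)])]
for q in pc+ph:f('plate',q)
f('c',sum(pc)/4,(ph[0]+ph[1])/2); d=pc[0]-pc[1]+pc[3]-pc[2]; print('yaw of +y axis',np.arctan2(d[1],d[0]), np.linalg.norm(pc[0]-pc[1]),np.linalg.norm(pc[1]-pc[2]))
d=ph[0]-ph[1]; print(np.arctan2(d[1],d[0]),np.linalg.norm(d))
bc=[pt(t,u,v,.02) for u,v in P(0,(170,170),6,[(118,68),(650,168),(588,497)])]
for q in bc:f('bed',q)
f('center',(bc[0]+bc[2])/2)
a=bc[0]-bc[1];b=bc[1]-bc[2];print(np.linalg.norm(a),np.linalg.norm(b),np.arctan2(a[1],a[0]),np.arctan2(b[1],b[0]))
pin=[pt(t,u,v,.026) for u,v in P(0,(170,170),6,[(240,257),(447,299)])]
for q in pin:f('pin top',q)
f((pin[0]+pin[1])/2);a=pin[0]-pin[1];print(np.linalg.norm(a),np.arctan2(a[1],a[0]))
pin=[pt(s,u,v,.026) for u,v in P(0,(260,140),6,[(262,220),(294,371)])]
for q in pin:f('pin side',q)
bs=[pt(s,u,v,.02) for u,v in P(0,(260,140),6,[(90,165),(393,98),(494,487),(150,530)])]
for q in bs:f('bed side',q)
f('c',sum(bs)/4)
f('handle', pt(t,*P(0,(170,170),6,[(65,386)])[0],.078),pt(s,*P(0,(260,140),6,[(85,80)])[0],.078))
```

```text
plate [ 660.  -242.3    8. ]
plate [ 655.5 -403.8    8. ]
plate [ 555.7 -399.8    8. ]
plate [ 559.4 -239.3    8. ]
plate [ 609.  -271.4    8. ]
plate [ 606.3 -371.3    8. ]
c [ 607.6 -321.3    8. ] [ 607.6 -321.4    8. ]
yaw of +y axis 1.5455126600358722 0.16161099051729116 0.09982949551014973
1.5437242501238977 0.0999479018179934
bed [665.7 283.1  20. ]
bed [610.2  28.4  20. ]
bed [453.9  60.2  20. ]
center [559.8 171.7  20. ]
0.2607477581961157 0.15948979540697178 1.3562919498854709 -0.20099266898211351
pin top [571.5 223.2  26. ]
pin top [548.9 125.   26. ]
[560.2 174.1  26. ]
0.10082727106449528 1.3442119601987796
pin side [571.4 222.1  26. ]
pin side [548.9 122.9  26. ]
bed side [508.8 295.9  20. ]
bed side [665.8 284.1  20. ]
bed side [608.9  26.1  20. ]
bed side [454.3  61.   20. ]
c [559.5 166.8  20. ]
handle [506.  291.4  78. ] [508.9 293.6  78. ]
```

Run:
```python
from h import *
t=robot.snapshot("top"); s=robot.snapshot("side")
f=lambda *a:print(*[np.round(x*1000,1) if hasattr(x,'shape') else x for x in a])
f('rib',pt(t,330+361/5,165+146/5,.044))
f('bottle base',pt(s,397,233,0),pt(t,301,139,.15),pt(t,304,163,.0)); f('lid',pt(t,332,171,.012));f('spare',pt(t,359,249,.01));f('stack',pt(t,429,253,.048))
# fence front-top edge z=.038
a=pt(t,170+138/6,170+128/6,.038);b=pt(t,170+595/6,170+213/6,.038)
a2=pt(t,170+142/6,170+100/6,.038);b2=pt(t,170+598/6,170+183/6,.038)
f('fence near',a,b,np.linalg.norm(a-b)); print(np.arctan2(*(a-b)[[1,0]])-np.pi/2); f('far',a2,b2);print(np.arctan2(*(a2-b2)[[1,0]])-np.pi/2)
```

```text
rib [ 607.1 -320.3   44. ]
bottle base [737.9 -54.    0. ] [740.4 -44.7 150. ] [715.3 -46.6   0. ]
lid [ 686.3 -127.1   12. ]
spare [ 459.2 -197.7   10. ]
stack [ 440.5 -386.3   48. ]
fence near [632.5 268.7  38. ] [586.1  53.   38. ] 220.6
-0.21183856657079536
far [645.9 266.8  38. ] [600.3  51.4  38. ]
-0.2083819830009337
```

```bash
python3 -m handwheel '{"delta_pos":[[0,0,0],[0,0,0],[0,0,0],[0,0,0],[0,0,0],[0,0,0],[0,0,0],[0,0,0]],"rotation":[[0,0,-0.18],[0,0,-0.18],[0,0,-0.18],[0,0,-0.18],[0,0,-0.18],[0,0,-0.18],[0,0,-0.024],[0,0,0]],"claw":[-1,-1,-1,-1,-1,-1,-1,-1]}'
```

```text
time: 1.4
tool_pos: [0.2347, -0.4974, 0.184]
ee_rot: [3.141, -0.0, -0.028]
wrist_force: [0.4, -0.2, 0.9]
width: 0.0941
```

```bash
python3 -m handwheel '{"delta_pos":[[46,-23,0],[46,-23,0],[46,-23,0],[46,-23,0],[46,-24,0],[46,-24,0],[46,-23.5,0],[46,-23,0]],"rotation":[[0,0,0],[0,0,0],[0,0,0],[0,0,0],[0,0,0],[0,0,0],[0,0,0],[0,0,0]],"claw":[-1,-1,-1,-1,-1,-1,-1,-1]}'
```

```text
time: 2.4
tool_pos: [0.6089, -0.3197, 0.184]
ee_rot: [3.141, -0.0, -0.028]
wrist_force: [0.2, -0.1, 0.9]
width: 0.0941
```

```bash
python3 -m handwheel '{"delta_pos":[[0,0,30],[0,0,30],[0,0,30],[0,0,10],[0,0,0],[0,0,0],[0,0,0],[0,0,0]],"rotation":[[0,0,0],[0,0,0],[0,0,0],[0,0,0],[0,0,0],[0,0,0],[0,0,0],[0,0,0]],"claw":[-1,-1,-1,-1,-1,-1,-1,-1]}'
python3 - <<'E'
from h import *
crop(robot.snapshot("top"),330,140,470,245,5,"g1.png");crop(robot.snapshot("side"),340,260,460,360,5,"g1s.png")
E
```

```text
time: 3.4
tool_pos: [0.6078, -0.3209, 0.0851]
ee_rot: [3.141, -0.002, -0.026]
wrist_force: [-0.6, -0.2, -0.7]
width: 0.0943
```

View pics/g1s.png

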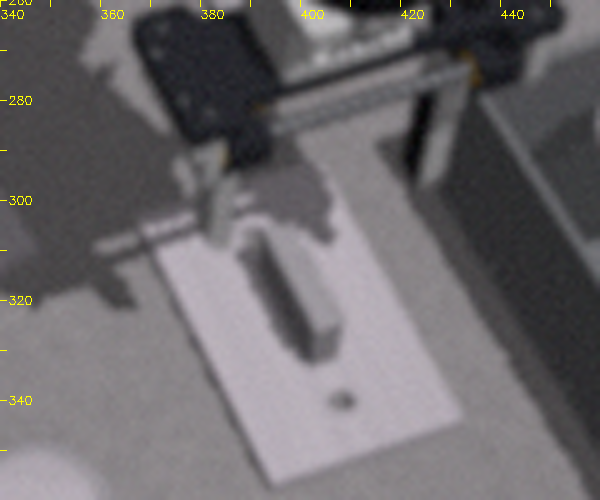

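View pics/g1.png

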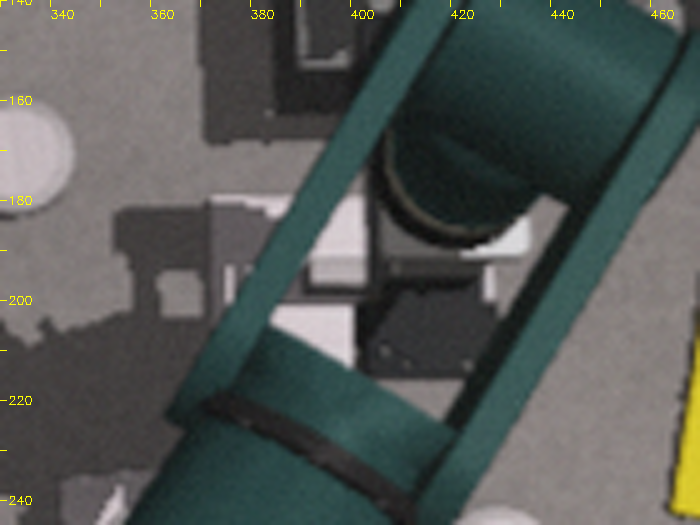

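Run:
```python
from h import *
t=robot.snapshot("top"); s=robot.snapshot("side")
for z in (0,.06,.08,.1): print(z,pt(t,389,163,z)[:2],pt(s,431,296,z)[:2],pt(t,491,161,z)[:2],pt(s,492,352,z)[:2])
print(pt(s,490,388,0))
```

```text
0 [ 0.70822359 -0.29346061] [ 0.72321291 -0.27348758] [ 0.7057012  -0.58752059] [ 0.77914179 -0.46870941]
0.06 [ 0.6928674  -0.28466005] [ 0.6954252  -0.30678654] [ 0.69045378 -0.56603951] [ 0.74874104 -0.49288744]
0.08 [ 0.68774866 -0.28172654] [ 0.68616263 -0.31788619] [ 0.6853713  -0.55887915] [ 0.73860745 -0.50094679]
0.1 [ 0.68262993 -0.27879302] [ 0.67690007 -0.32898584] [ 0.68028883 -0.55171879] [ 0.72847387 -0.50900613]
[ 7.25062394e-01 -5.46320673e-01 -2.22044605e-16]
```

```bash
python3 -m handwheel '{"delta_pos":[[0,0,25],[0,0,25],[0,0,15],[0,0,6],[0,0,0],[0,0,0],[0,0,0],[0,0,0]],"rotation":[[0,0,0],[0,0,0],[0,0,0],[0,0,0],[0,0,0],[0,0,0],[0,0,0],[0,0,0]],"claw":[-1,-1,-1,-1,-1,-1,0,0.5]}'
```

```text
time: 4.6
tool_pos: [0.6077, -0.3208, 0.0137]
ee_rot: [3.141, -0.001, -0.026]
wrist_force: [0.2, -0.8, -0.2]
width: 0.0775
```

```bash
python3 -m handwheel '{"delta_pos":[[0,0,0],[0,0,0],[0,0,0],[0,0,0],[0,0,0],[0,0,0],[0,0,0],[0,0,0]],"rotation":[[0,0,0],[0,0,0],[0,0,0],[0,0,0],[0,0,0],[0,0,0],[0,0,0],[0,0,0]],"claw":[1,1,1,1,1,1,1,1]}'
```

```text
time: 5.6
tool_pos: [0.6079, -0.3206, 0.013]
ee_rot: [3.141, -0.001, -0.026]
wrist_force: [2.7, -0.8, -1.7]
width: 0.0158
```

```bash
python3 -m handwheel '{"delta_pos":[[0,0,-4],[0,0,-8],[0,0,-15],[0,0,-20],[0,0,-20],[0,0,-20],[0,0,-20],[0,0,-8]],"rotation":[[0,0,0],[0,0,0],[0,0,0],[0,0,0],[0,0,0],[0,0,0],[0,0,0],[0,0,0]],"claw":[1,1,1,1,1,1,1,1]}'
python3 - <<'E'
from h import *
crop(robot.snapshot("side"),300,200,500,350,4,"g2s.png")
print(robot.get_obs()["wrist_force"],robot.get_obs()["wrist_torque"])
E
```

```text
time: 6.6
tool_pos: [0.6083, -0.3211, 0.1308]
ee_rot: [3.14, -0.003, -0.026]
wrist_force: [0.4, -0.3, -5.0]
width: 0.0156
[ 0.38253286 -0.09289753 -3.79351983] [-0.00039424 -0.10829926 -0.01447041]
```

View pics/g2s.png

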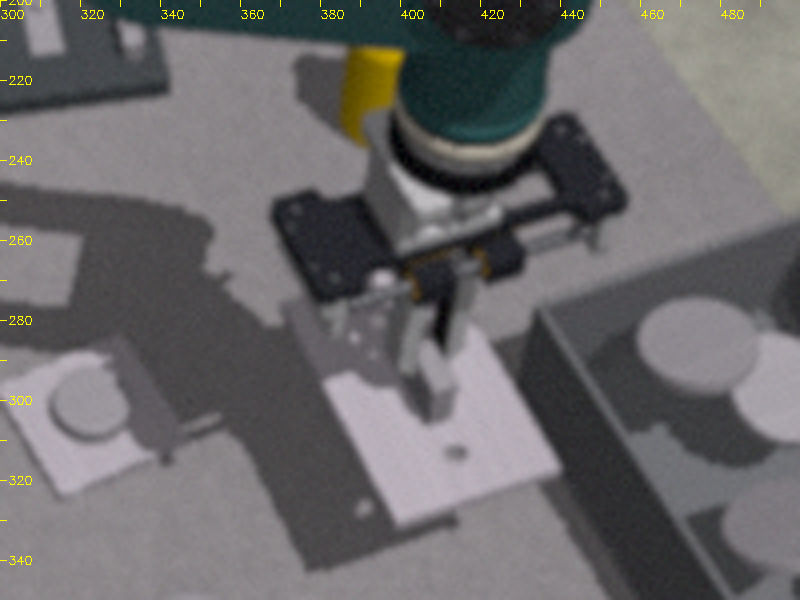

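```bash
python3 -m handwheel '{"delta_pos":[[-15,-20,0],[-15,-30,0],[-15,-35,0],[-10,-40,0],[-11,-40,0],[0,-40,0],[0,-40,0],[0,-40,0]],"rotation":[[0,0,0],[0,0,0],[0,0,0],[0,0,0],[0,0,0],[0,0,0],[0,0,0],[0,0,0]],"claw":[1,1,1,1,1,1,1,1]}'
python3 -m handwheel '{"delta_pos":[[0,-40,0],[0,-40,0],[0,-40,0],[0,-35,0],[0,-25,0],[0,-13,0],[0,-5,0],[0,0,0]],"rotation":[[0,0,0],[0,0,0],[0,0,0],[0,0,0],[0,0,0.06],[0,0,0.06],[0,0,0.065],[0,0,0]],"claw":[1,1,1,1,1,1,1,1]}'
```

```text
time: 7.65
tool_pos: [0.5482, -0.0326, 0.1273]
ee_rot: [-3.141, 0.001, -0.026]
wrist_force: [0.8, 1.0, -4.9]
width: 0.0153
time: 8.65
tool_pos: [0.5548, 0.1642, 0.1271]
ee_rot: [3.141, 0.001, -0.209]
wrist_force: [-0.6, -0.1, -4.2]
width: 0.0156
```

```bash
python3 -m handwheel '{"delta_pos":[[0,0,12],[0,0,18],[0,0,15],[0,0,10],[0,0,7],[0,0,4],[0,0,0],[0,0,0]],"rotation":[[0,0,0],[0,0,0],[0,0,0],[0,0,0],[0,0,0],[0,0,0],[0,0,0],[0,0,0]],"claw":[1,1,1,1,1,1,1,1]}'
python3 - <<'E'
from h import *
crop(robot.snapshot("side"),250,120,370,230,5,"b1s.png");crop(robot.snapshot("top"),170,150,300,260,6,"b1t.png")
E
```

```text
time: 9.65
tool_pos: [0.5558, 0.164, 0.0627]
ee_rot: [-3.141, -0.001, -0.211]
wrist_force: [-0.9, 0.7, -3.8]
width: 0.0156
```

View pics/b1s.png

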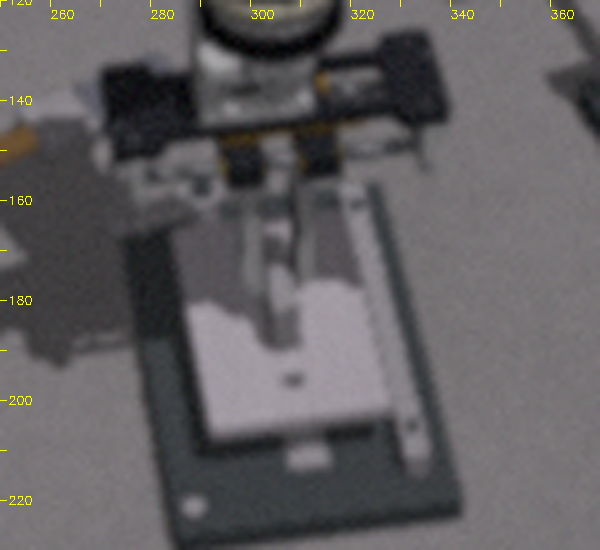

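View pics/b1t.png

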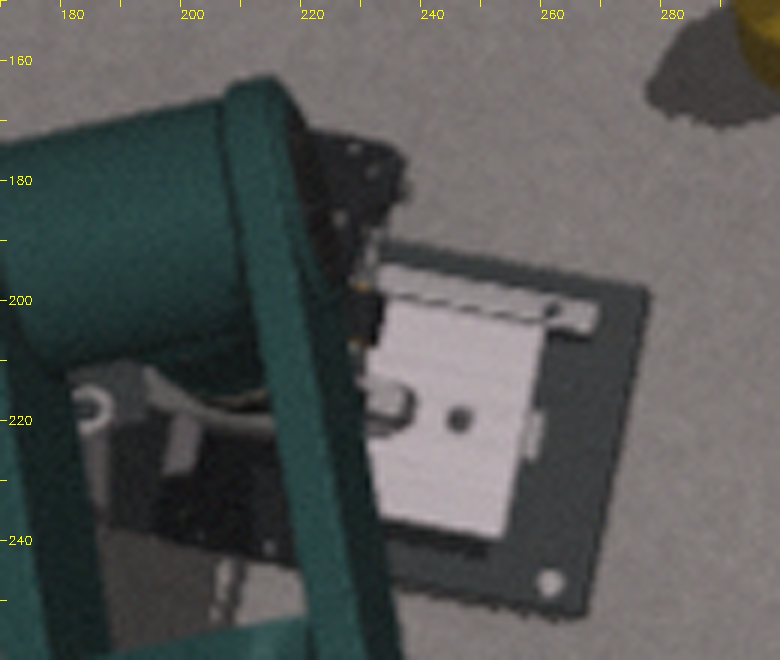

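```bash
cat >> h.py <<'E'
B0=np.array([.5598,.1716]);BY=-.211
def bed(p): 
    d=np.array(p)[:2]-B0; c,s=np.cos(BY),np.sin(BY); return np.round(1000*np.array([c*d[0]+s*d[1],-s*d[0]+c*d[1]]),1)
E
python3 - <<'E'
from h import *
t=robot.snapshot("top");s=robot.snapshot("side")
z=.058
print('hole',bed(pt(t,170+460/6,150+419/6,z)),bed(pt(s,250+293/5,120+380/5,z)))
print('c',bed(pt(t,170+545/6,150+330/6,z)),bed(pt(t,170+502/6,150+538/6,z)),bed(pt(s,250+210/5,120+432/5,z)))
o=robot.get_obs();print('tcp',bed(o["tool_pos"]))
E
```

```text
hole [ -3.2 -59.7] [ -2.5 -57.8]
c [ 44.7 -90.2] [-53.8 -89.7] [-53.3 -88.4]
tcp [-2.5 -8.4]
```

```bash
python3 -m handwheel '{"delta_pos":[[0,0,4],[0,0,6],[0,0,5],[0,0,3],[0,0,2],[0,0,1],[0,0,0],[0,0,0]],"rotation":[[0,0,0],[0,0,0],[0,0,0],[0,0,0],[0,0,0],[0,0,0],[0,0,0],[0,0,0]],"claw":[1,1,1,1,1,1,1,1]}'
```

```text
time: 10.85
tool_pos: [0.5555, 0.1639, 0.0412]
ee_rot: [-3.141, -0.0, -0.211]
wrist_force: [0.4, -0.2, -4.7]
width: 0.0158
```

```bash
python3 -m handwheel '{"delta_pos":[[0,0,0.4],[0,0,0.4],[0,0,0.4],[0,0,0.4],[0,0,0],[0,0,0],[0,0,0],[0,0,0]],"rotation":[[0,0,0],[0,0,0],[0,0,0],[0,0,0],[0,0,0],[0,0,0],[0,0,0],[0,0,0]],"claw":[1,1,1,1,1,1,1,1]}'
```

```text
time: 11.85
tool_pos: [0.5554, 0.1639, 0.0394]
ee_rot: [3.142, -0.0, -0.211]
wrist_force: [0.8, -0.7, -5.1]
width: 0.0153
```

```bash
python3 -m handwheel '{"delta_pos":[[0,0,0.3],[0,0,0],[0,0,0.3],[0,0,0],[0,0,0.2],[0,0,0],[0,0,0],[0,0,0]],"rotation":[[0,0,0],[0,0,0],[0,0,0],[0,0,0],[0,0,0],[0,0,0],[0,0,0],[0,0,0]],"claw":[1,1,1,1,1,1,1,1]}'
```

```text
time: 12.85
tool_pos: [0.5554, 0.1639, 0.0389]
ee_rot: [3.142, -0.0, -0.211]
wrist_force: [-2.1, -0.0, -1.0]
width: 0.0157
```

```bash
python3 -m handwheel '{"delta_pos":[[0.5,0,0],[0.5,0,0],[0.5,0,0],[0.5,0,0],[0.3,0,0],[0,0,0],[0,0,0],[0,0,0]],"rotation":[[0,0,0],[0,0,0],[0,0,0],[0,0,0],[0,0,0],[0,0,0],[0,0,0],[0,0,0]],"claw":[1,1,1,1,1,1,1,1]}'
```

```text
time: 13.85
tool_pos: [0.5568, 0.1637, 0.0389]
ee_rot: [-3.142, 0.002, -0.211]
wrist_force: [-4.8, 0.2, 3.5]
width: 0.0157
```

```bash
python3 -m handwheel '{"delta_pos":[[0.2,0,0],[0,0,0],[0.2,0,0],[0,0,0],[0.2,0,0],[0,0,0],[0,0,0],[0,0,0]],"rotation":[[0,0,0],[0,0,0],[0,0,0],[0,0,0],[0,0,0],[0,0,0],[0,0,0],[0,0,0]],"claw":[1,1,1,1,1,1,1,1]}'; python3 -c "
from h import *
o=robot.get_obs();print(bed(o['tool_pos']),o['wrist_force'],o['wrist_torque'])"
```

```text
time: 14.85
tool_pos: [0.5569, 0.1638, 0.0389]
ee_rot: [-3.142, 0.003, -0.211]
wrist_force: [-6.3, 0.7, 4.0]
width: 0.0156
[-1.2 -8.3] [-6.27950098  0.65467875  3.9719645 ] [0.08297655 1.24215813 0.06974453]
```

Run:
```python
from h import *
s=robot.snapshot("side");t=robot.snapshot("top")
a=s["color"][150:225,275:350,::-1];b=t["color"][190:255,225:285,::-1]
f=lambda x:cv2.resize(x,(400,400),interpolation=cv2.INTER_CUBIC)
cv2.imwrite("pics/c1.png",np.hstack([f(a),f(b)]))
```

```text
(no output)
```

View pics/c1.png

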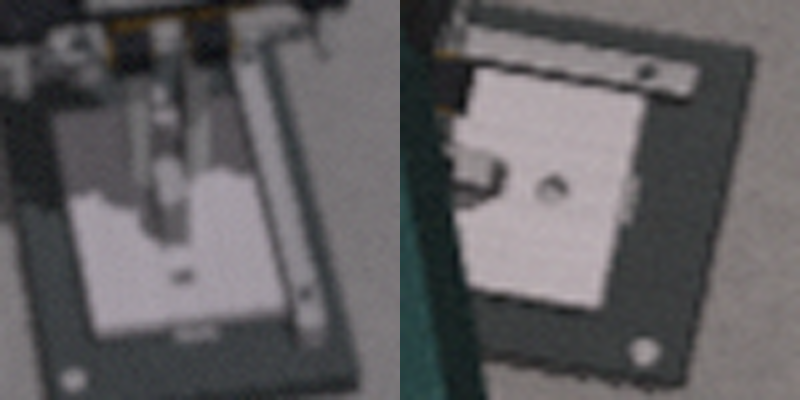

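Run:
```python
from h import *
t=robot.snapshot("top");s=robot.snapshot("side")
z=.034
print('hole',bed(pt(t,247.8,220.9,z)),bed(pt(s,275+182*75/400,150+276*75/400,z)))
print('c',bed(pt(t,261.75,205.4,z)),bed(pt(t,255.5,239.6,z)),bed(pt(s,275+98*75/400,150+336*75/400,z)),bed(pt(s,275+288*75/400,150+315*75/400,z)))
```

```text
hole [ -3.  -59.1] [ -1.2 -57.1]
c [ 47.6 -89.2] [-50.9 -91. ] [-50.7 -91.3] [ 48.3 -94. ]
```

```bash
python3 -m handwheel '{"delta_pos":[[0,0,-0.3],[0,0,-0.3],[0,0,-0.3],[0,0,0],[0,0,0],[0,0,0],[0,0,0],[0,0,0]],"rotation":[[0,0,0],[0,0,0],[0,0,0],[0,0,0],[0,0,0],[0,0,0],[0,0,0],[0,0,0]],"claw":[1,1,1,1,1,1,1,1]}'; python3 -c "
from h import *
o=robot.get_obs();print(bed(o['tool_pos']),o['wrist_force'],o['wrist_torque'])"
```

```text
time: 16.05
tool_pos: [0.5581, 0.1632, 0.0393]
ee_rot: [3.141, 0.0, -0.211]
wrist_force: [-0.4, -0.6, -4.2]
width: 0.0155
[ 0.1 -8.6] [-0.38106817 -0.59204407 -4.17836807] [-0.00622246 -0.04546762 -0.02021873]
```

```bash
python3 -m handwheel '{"delta_pos":[[0.3,0,0],[0,0,0],[0.3,0,0],[0,0,0],[0.3,0,0],[0,0,0],[0,0,0],[0,0,0]],"rotation":[[0,0,0],[0,0,0],[0,0,0],[0,0,0],[0,0,0],[0,0,0],[0,0,0],[0,0,0]],"claw":[1,1,1,1,1,1,1,1]}'; python3 -c "
from h import *
o=robot.get_obs();print(bed(o['tool_pos']),o['wrist_force'],o['wrist_torque'])"
```

```text
time: 17.05
tool_pos: [0.5591, 0.1631, 0.0395]
ee_rot: [3.142, -0.0, -0.211]
wrist_force: [-0.6, 0.1, -4.9]
width: 0.0153
[ 1.1 -8.5] [-0.60141486  0.1004463  -4.92348884] [-0.06295783 -0.0602022   0.017562  ]
```

```bash
python3 -m handwheel '{"delta_pos":[[0.3,0,0],[0,0,0],[0.3,0,0],[0,0,0],[0.3,0,0],[0,0,0],[0.3,0,0],[0,0,0]],"rotation":[[0,0,0],[0,0,0],[0,0,0],[0,0,0],[0,0,0],[0,0,0],[0,0,0],[0,0,0]],"claw":[1,1,1,1,1,1,1,1]}'; python3 -c "
from h import *
o=robot.get_obs();print(bed(o['tool_pos']),o['wrist_force'],o['wrist_torque'])"
```

```text
time: 18.05
tool_pos: [0.5601, 0.1629, 0.0394]
ee_rot: [3.142, 0.0, -0.211]
wrist_force: [-0.1, -0.2, -4.8]
width: 0.0158
[ 2.1 -8.4] [-0.12182101 -0.23976473 -4.83689284] [ 0.06206892  0.03155803 -0.02940525]
```

```bash
python3 -m handwheel '{"delta_pos":[[0.3,0,0],[0,0,0],[0.3,0,0],[0,0,0],[0.3,0,0],[0,0,0],[0,0,0],[0,0,0]],"rotation":[[0,0,0],[0,0,0],[0,0,0],[0,0,0],[0,0,0],[0,0,0],[0,0,0],[0,0,0]],"claw":[1,1,1,1,1,1,1,1]}'
python3 - <<'E'
from h import *
o=robot.get_obs();print(bed(o['tool_pos']),o['wrist_force'],o['wrist_torque'])
s=robot.snapshot("side");t=robot.snapshot("top")
a=s["color"][150:225,275:350,::-1];b=t["color"][190:250,225:285,::-1]
f=lambda x:cv2.resize(x,(400,400),interpolation=cv2.INTER_CUBIC)
cv2.imwrite("pics/c2.png",np.hstack([f(a),f(b)]))
E
```

```text
time: 19.05
tool_pos: [0.5602, 0.1629, 0.0395]
ee_rot: [3.141, 0.002, -0.211]
wrist_force: [-5.1, 1.9, -1.7]
width: 0.0155
[ 2.2 -8.4] [-5.07471144  1.86466682 -1.68239303] [ 0.1655175   0.95624823 -0.02205676]
```

View pics/c2.png

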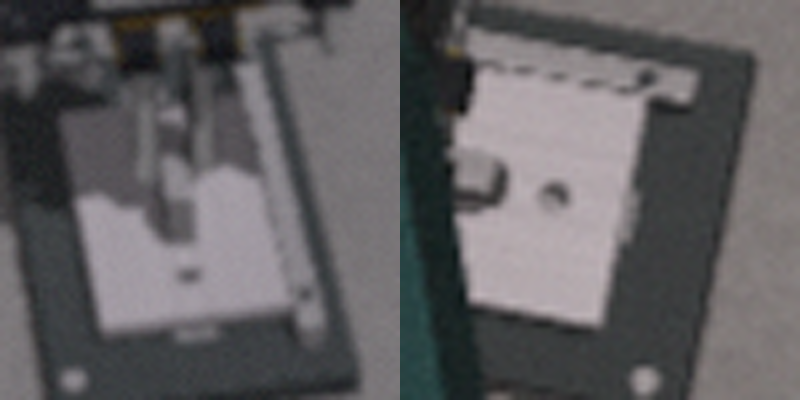

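```bash
python3 -m handwheel '{"delta_pos":[[-0.3,0,0],[-0.2,-0.8,0],[0,-0.8,0.2],[0,-0.8,0.2],[0,-0.8,0],[0,-0.8,0],[0,-0.8,0],[0,-0.7,0]],"rotation":[[0,0,0],[0,0,0],[0,0,0],[0,0,0],[0,0,0],[0,0,0],[0,0,0],[0,0,0]],"claw":[1,1,1,1,1,1,1,1]}'
python3 - <<'E'
from h import *
o=robot.get_obs();print(bed(o['tool_pos']),o['wrist_force'],o['wrist_torque'])
E
```

```text
time: 20.15
tool_pos: [0.5609, 0.1655, 0.0389]
ee_rot: [3.136, 0.001, -0.212]
wrist_force: [-7.1, -5.3, -0.1]
width: 0.0155
[ 2.4 -5.8] [-7.09967613 -5.25248091 -0.13612167] [-0.94171997  1.29786375  0.01261783]
```

```bash
python3 -m handwheel '{"delta_pos":[[-0.3,0,0],[-0.3,0,-0.2],[0,0,-0.2],[0,0,-0.2],[0,0,0],[0,0,0],[0,0,0],[0,0,0]],"rotation":[[0,0,0],[0,0,0],[0,0,0],[0,0,0],[0,0,0],[0,0,0],[0,0,0],[0,0,0]],"claw":[1,1,1,1,1,1,1,1]}'
python3 - <<'E'
from h import *
o=robot.get_obs();print(bed(o['tool_pos']),o['wrist_force'],o['wrist_torque'])
E
```

```text
time: 21.15
tool_pos: [0.5615, 0.1686, 0.0397]
ee_rot: [-3.141, -0.001, -0.211]
wrist_force: [-2.0, -0.0, -5.4]
width: 0.0153
[ 2.3 -2.6] [-2.02554097e+00 -4.57023582e-03 -5.42661104e+00] [ 0.01075077  0.2367059  -0.04796133]
```

```bash
python3 -m handwheel '{"delta_pos":[[0,-0.4,0.2],[0,-0.4,0.2],[0,-0.4,0],[0,-0.4,0],[0,-0.4,0],[0,0,0],[0,0,0],[0,0,0]],"rotation":[[0,0,0],[0,0,0],[0,0,0],[0,0,0],[0,0,0],[0,0,0],[0,0,0],[0,0,0]],"claw":[1,1,1,1,1,1,1,1]}'
python3 - <<'E'
from h import *
o=robot.get_obs();print(bed(o['tool_pos']),o['wrist_force'],o['wrist_torque'])
s=robot.snapshot("side");t=robot.snapshot("top")
a=s["color"][170:220,285:335,::-1];b=t["color"][200:240,230:270,::-1]
f=lambda x:cv2.resize(x,(400,400),interpolation=cv2.INTER_CUBIC)
cv2.imwrite("pics/c3.png",np.hstack([f(a),f(b)]))
E
```

```text
time: 22.15
tool_pos: [0.5618, 0.1703, 0.0393]
ee_rot: [-3.141, -0.0, -0.211]
wrist_force: [-1.2, 0.7, -4.4]
width: 0.0154
[ 2.2 -0.9] [-1.20267695  0.70909456 -4.35671071] [-0.08159933  0.16074323  0.01393244]
```

View pics/c3.png

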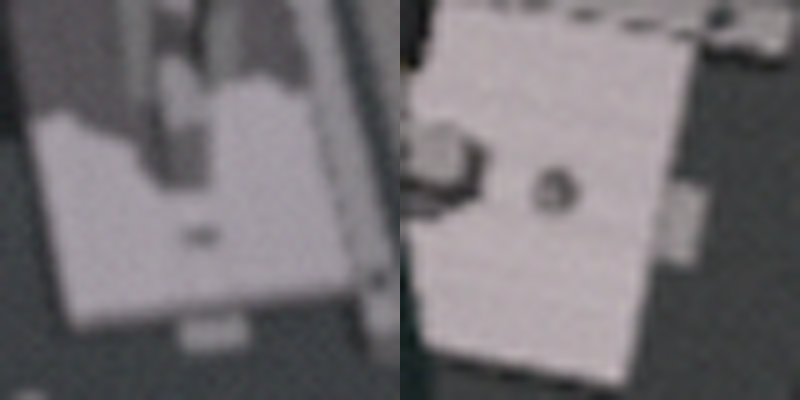

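```bash
python3 -m handwheel '{"delta_pos":[[0,-0.3,0.3],[0,-0.3,0.1],[0,-0.3,0],[0,-0.3,0],[0,-0.3,0],[0,0,0],[0,0,0],[0,0,0]],"rotation":[[0,0,0],[0,0,0],[0,0,0],[0,0,0],[0,0,0],[0,0,0],[0,0,0],[0,0,0]],"claw":[1,1,1,1,1,1,1,1]}'
python3 - <<'E'
from h import *
o=robot.get_obs();print(bed(o['tool_pos']),o['wrist_force'],o['wrist_torque'])
E
```

```text
time: 23.25
tool_pos: [0.5621, 0.1717, 0.0389]
ee_rot: [-3.142, -0.0, -0.211]
wrist_force: [-0.7, 0.5, -4.0]
width: 0.0158
[2.2 0.6] [-0.65722332  0.49860219 -4.02595708] [-0.07100936  0.02629386 -0.0367409 ]
```

```bash
python3 -m handwheel '{"delta_pos":[[0,0,0.3],[0,0,0],[0,0,0.3],[0,0,0],[0,0,0.2],[0,0,0],[0,0,0],[0,0,0]],"rotation":[[0,0,0],[0,0,0],[0,0,0],[0,0,0],[0,0,0],[0,0,0],[0,0,0],[0,0,0]],"claw":[1,1,1,1,1,1,1,1]}'
python3 - <<'E'
from h import *
o=robot.get_obs();print(bed(o['tool_pos']),o['wrist_force'],o['wrist_torque'])
E
```

```text
time: 24.25
tool_pos: [0.5621, 0.1717, 0.0386]
ee_rot: [-3.141, -0.001, -0.211]
wrist_force: [-2.9, -0.3, 2.7]
width: 0.0153
[2.2 0.6] [-2.92431265 -0.31003367  2.65913864] [-0.0911801   0.42482356 -0.0888301 ]
```

```bash
python3 -m handwheel '{"delta_pos":[[0,0,-0.4],[0,-0.3,0],[0,-0.3,0],[0,-0.3,0],[0,-0.3,0],[0,0,0.2],[0,0,0.2],[0,0,0]],"rotation":[[0,0,0],[0,0,0],[0,0,0],[0,0,0],[0,0,0],[0,0,0],[0,0,0],[0,0,0]],"claw":[1,1,1,1,1,1,1,1]}'
python3 - <<'E'
from h import *
o=robot.get_obs();print(bed(o['tool_pos']),o['wrist_force'],o['wrist_torque'])
E
```

```text
time: 25.25
tool_pos: [0.5622, 0.172, 0.0384]
ee_rot: [3.14, -0.0, -0.211]
wrist_force: [-2.9, -3.4, 3.3]
width: 0.0158
[2.2 0.9] [-2.93487441 -3.40151553  3.30408253] [-0.92365527  0.55556395 -0.00748805]
```

```bash
python3 -m handwheel '{"delta_pos":[[0,0,-0.3],[0,0,-0.3],[0,0,0],[0,0,0],[0,0,0],[0,0,0],[0,0,0.2],[0,0,0.3]],"rotation":[[0,0,0],[0,0,0],[0,0,0],[0,0,0],[0,0,0],[0,0,0],[0,0,0],[0,0,0]],"claw":[1,1,1,1,1,1,1,1]}'
python3 - <<'E'
from h import *
o=robot.get_obs();print(bed(o['tool_pos']),o['wrist_force'],o['wrist_torque'])
s=robot.snapshot("side");t=robot.snapshot("top")
a=s["color"][185:210,300:325,::-1];b=t["color"][210:230,235:255,::-1]
f=lambda x:cv2.resize(x,(400,400),interpolation=cv2.INTER_CUBIC)
cv2.imwrite("pics/c4.png",np.hstack([f(a),f(b)]))
E
```

```text
time: 26.25
tool_pos: [0.5621, 0.1729, 0.0382]
ee_rot: [-3.142, 0.0, -0.211]
wrist_force: [-0.1, 0.7, -4.5]
width: 0.0157
[2.  1.8] [-0.11658151  0.72232648 -4.51542145] [ 0.08867026 -0.04675996  0.01166823]
```

View pics/c4.png

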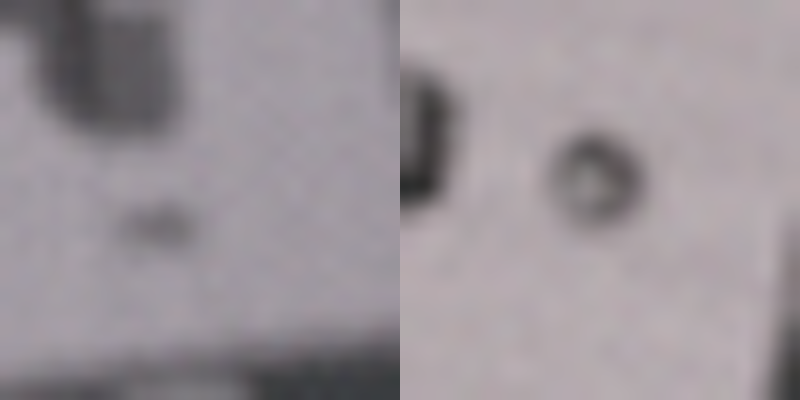

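```bash
python3 -m handwheel '{"delta_pos":[[0,0,0.3],[0,0,0.3],[0,0,0.3],[0,0,0.2],[0,0,0],[0,0,0],[0,0,0],[0,0,0]],"rotation":[[0,0,0],[0,0,0],[0,0,0],[0,0,0],[0,0,0],[0,0,0],[0,0,0],[0,0,0]],"claw":[1,1,1,1,1,1,1,1]}'
python3 - <<'E'
from h import *
o=robot.get_obs();print(bed(o['tool_pos']),o['wrist_force'],o['wrist_torque'])
E
```

```text
time: 27.35
tool_pos: [0.5624, 0.1731, 0.0375]
ee_rot: [-3.141, -0.001, -0.211]
wrist_force: [-2.7, 1.5, 1.2]
width: 0.0154
[2.2 2. ] [-2.67661519  1.53298074  1.17259834] [ 0.2889937   0.28852914 -0.01625468]
```

```bash
python3 -m handwheel '{"delta_pos":[[-0.2,-0.2,-0.3],[0,-0.2,0],[0,0,0.2],[0,0,0.2],[0,0,0.2],[0,0,0.2],[0,0,0],[0,0,0]],"rotation":[[0,0,0],[0,0,0],[0,0,0],[0,0,0],[0,0,0],[0,0,0],[0,0,0],[0,0,0]],"claw":[1,1,1,1,1,1,1,1]}'
python3 - <<'E'
from h import *
o=robot.get_obs();print(bed(o['tool_pos']),o['wrist_force'],o['wrist_torque'])
E
```

```text
time: 28.35
tool_pos: [0.5618, 0.1735, 0.036]
ee_rot: [-3.142, 0.001, -0.211]
wrist_force: [1.1, 2.7, -5.3]
width: 0.0154
[1.6 2.3] [ 1.08215296  2.69253685 -5.26086297] [ 0.6689335  -0.39624883 -0.01869873]
```

```bash
python3 -m handwheel '{"delta_pos":[[0,-0.3,0],[0,-0.2,0.3],[0,0,0.4],[0,0,0.4],[0,0,0.4],[0,0,0.3],[0,0,0],[0,0,0]],"rotation":[[0,0,0],[0,0,0],[0,0,0],[0,0,0],[0,0,0],[0,0,0],[0,0,0],[0,0,0]],"claw":[1,1,1,1,1,1,1,1]}'
python3 - <<'E'
from h import *
o=robot.get_obs();print(bed(o['tool_pos']),o['wrist_force'],o['wrist_torque'])
E
```

```text
time: 29.35
tool_pos: [0.5622, 0.1737, 0.0348]
ee_rot: [3.141, -0.0, -0.211]
wrist_force: [-0.5, 1.8, -3.2]
width: 0.0156
[1.9 2.6] [-0.51649747  1.8363183  -3.1980614 ] [ 0.34487074 -0.01620332 -0.03207884]
```

```bash
python3 -m handwheel '{"delta_pos":[[0,-0.3,0],[0,-0.1,0.3],[0,0,0.3],[0,0,0.3],[0,0,0.3],[0,0,0.2],[0,0,0],[0,0,0]],"rotation":[[0,0,0],[0,0,0],[0,0,0],[0,0,0],[0,0,0],[0,0,0],[0,0,0],[0,0,0]],"claw":[1,1,1,1,1,1,1,1]}'
python3 - <<'E'
from h import *
o=robot.get_obs();print(bed(o['tool_pos']),o['wrist_force'],o['wrist_torque'])
E
```

```text
time: 30.35
tool_pos: [0.5622, 0.174, 0.0332]
ee_rot: [3.141, 0.0, -0.211]
wrist_force: [-0.1, 0.6, -5.2]
width: 0.016
[1.8 2.8] [-0.08540823  0.57960699 -5.24851691] [ 0.03321708 -0.09744228  0.07444895]
```

```bash
python3 -m handwheel '{"delta_pos":[[0,0,0.2],[0,0,0],[0,0,0.2],[0,0,0],[0,0,0.2],[0,0,0],[0,0,0],[0,0,0]],"rotation":[[0,0,0],[0,0,0],[0,0,0],[0,0,0],[0,0,0],[0,0,0],[0,0,0],[0,0,0]],"claw":[1,1,1,1,1,1,1,1]}'
python3 - <<'E'
from h import *
o=robot.get_obs();print(bed(o['tool_pos']),o['wrist_force'],o['wrist_torque'])
E
```

```text
time: 31.35
tool_pos: [0.5623, 0.1741, 0.033]
ee_rot: [3.141, -0.0, -0.211]
wrist_force: [-1.2, -1.1, -1.5]
width: 0.0155
[1.9 2.9] [-1.21332068 -1.11192479 -1.50602519] [-0.11307818  0.09660442  0.01266981]
```

```bash
python3 -m handwheel '{"delta_pos":[[0,0,0],[0,0,0],[0,0,0],[0,0,0],[0,0,-3],[0,0,-10],[0,0,-20],[0,0,-25]],"rotation":[[0,0,0],[0,0,0],[0,0,0],[0,0,0],[0,0,0],[0,0,0],[0,0,0],[0,0,0]],"claw":[0.3,0.3,0.3,0.3,0.3,0.3,0.3,0.3]}'
```

```text
time: 32.35
tool_pos: [0.562, 0.1741, 0.0916]
ee_rot: [3.141, 0.0, -0.211]
wrist_force: [0.8, -1.3, -1.0]
width: 0.0329
```

```bash
python3 -m handwheel '{"delta_pos":[[-20,0,-25],[-35,0,-20],[-35,0,0],[-35,0,0],[-10,0,0],[0,0,0],[0,0,0],[0,0,0]],"rotation":[[0,0,0],[0,0,0],[0,0,0],[0,0,0],[0,0,0],[0,0,0],[0,0,0],[0,0,0]],"claw":[1,1,1,1,1,1,1,1]}'
python3 - <<'E'
from h import *
crop(robot.snapshot("side"),250,120,370,230,5,"d1s.png");crop(robot.snapshot("top"),170,150,300,260,6,"d1t.png")
o=robot.get_obs();print(bed(o['tool_pos']),o['tool_pos'])
E
```

```text
time: 33.35
tool_pos: [0.431, 0.2021, 0.1355]
ee_rot: [3.141, 0.0, -0.212]
wrist_force: [1.5, 0.3, -0.6]
width: 0.0003
[-132.6    2.9] [0.43078809 0.20219146 0.13550659]
```

View pics/d1s.png

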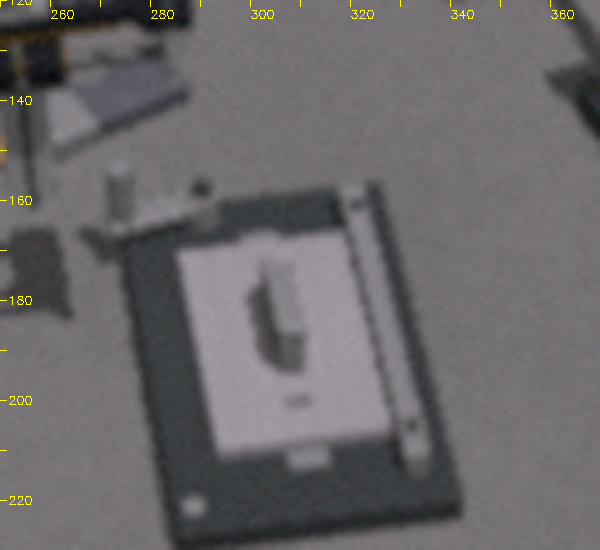

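View pics/d1t.png

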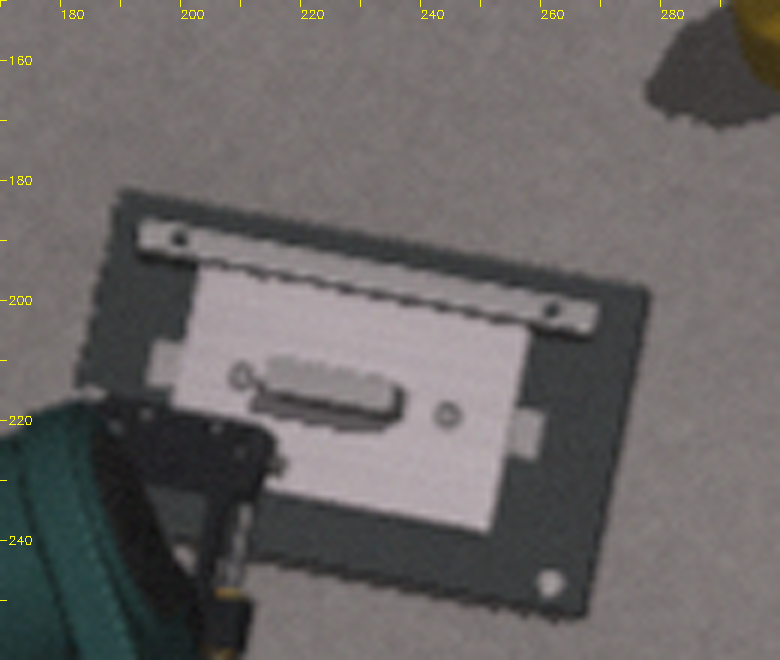

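```bash
python3 -m handwheel '{"delta_pos":[[10,-20,0],[10,-25,0],[12,-25,0],[12,-20,0],[12.5,-14,0],[0,0,0],[0,0,0],[0,0,0]],"rotation":[[0,0,0],[0,0,0],[0,0,0],[0,0,0],[0,0,0],[0,0,0],[0,0,0],[0,0,0]],"claw":[0,0,0,0,0,0,0,0]}'
python3 - <<'E'
from h import *
crop(robot.snapshot("side"),230,100,350,200,6,"e1s.png");
o=robot.get_obs();print(bed(o['tool_pos']),o['tool_pos'],o['width'])
E
```

```text
time: 34.45
tool_pos: [0.5069, 0.2918, 0.1359]
ee_rot: [3.141, -0.0, -0.211]
wrist_force: [0.1, -0.0, 0.2]
width: 0.0467
[-76.9 106.5] [0.50692962 0.29187134 0.13595232] 0.0472551461319229
```

View pics/e1s.png

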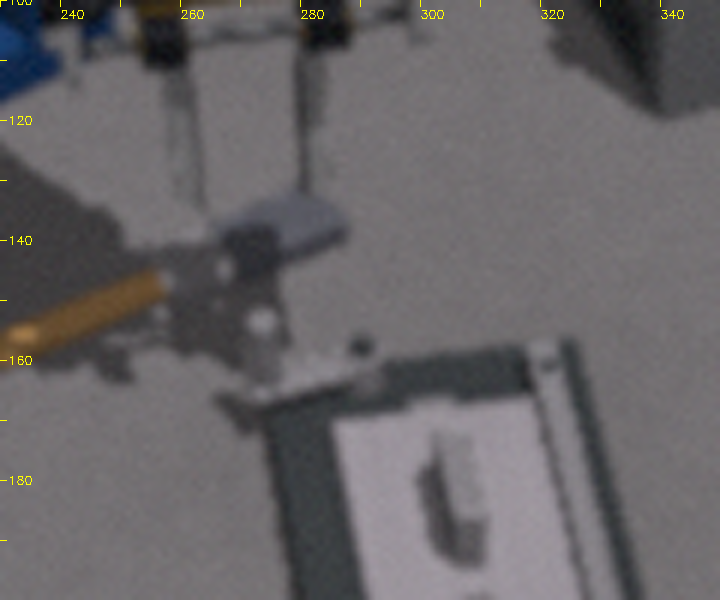

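```bash
python3 -m handwheel '{"delta_pos":[[0,0,20],[0,0,25],[0,0,20],[0,0,12],[0,0,6],[0,0,0],[0,0,0],[0,0,0]],"rotation":[[0,0,0],[0,0,0],[0,0,0],[0,0,0],[0,0,0],[0,0,0],[0,0,0],[0,0,0]],"claw":[0,0,0,0,0,0,0,0]}'
python3 - <<'E'
from h import *
crop(robot.snapshot("side"),240,110,320,180,8,"e2s.png");
E
```

```text
time: 35.5
tool_pos: [0.5078, 0.2925, 0.0536]
ee_rot: [-3.141, -0.001, -0.211]
wrist_force: [1.1, -0.4, 0.3]
width: 0.0466
```

View pics/e2s.png

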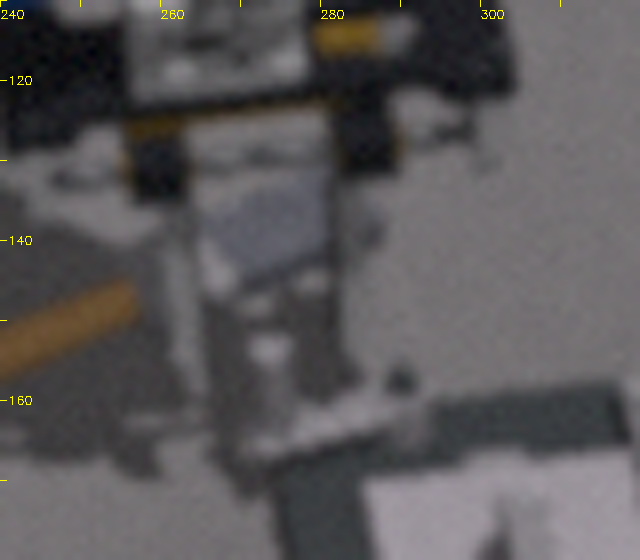

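```bash
python3 -m handwheel '{"delta_pos":[[0,0,0],[0,0,0],[0,0,0],[0,0,0],[0,0,0],[0,0,0],[0,0,0],[0,0,0]],"rotation":[[0,0,0],[0,0,0],[0,0,0],[0,0,0],[0,0,0],[0,0,0],[0,0,0],[0,0,0]],"claw":[0.4,0.6,1,1,1,1,1,1]}'
python3 - <<'E'
from h import *
o=robot.get_obs();print(bed(o['tool_pos']),o['tool_pos'],o['wrist_force'],o["wrist_torque"])
E
```

```text
time: 36.55
tool_pos: [0.5071, 0.2923, 0.0527]
ee_rot: [3.141, 0.0, -0.211]
wrist_force: [-2.0, 0.6, 0.7]
width: 0.0139
[-76.9 107. ] [0.50705396 0.29233181 0.0526994 ] [-2.04099199  0.60944863  0.73255092] [-0.04360864  0.22596895 -0.02909023]
```

Run:
```python
from h import *
crop(robot.snapshot("side"),240,110,320,180,8,"e3s.png");crop(robot.snapshot("top"),150,190,250,270,7,"e3t.png")
```

```text
(no output)
```

View pics/e3s.png

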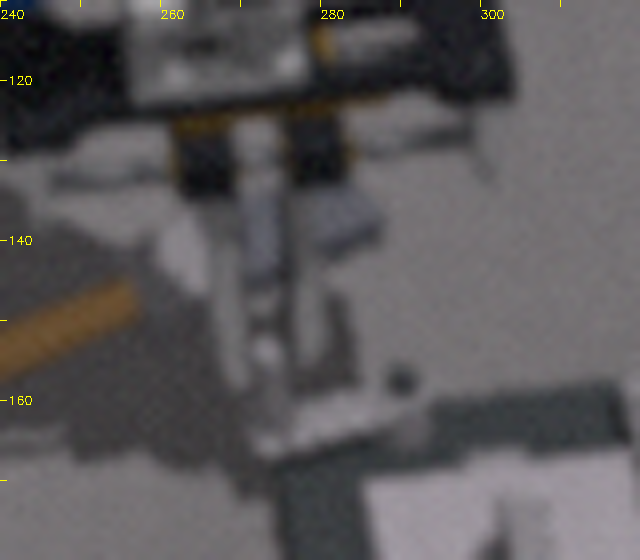

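View pics/e3t.png

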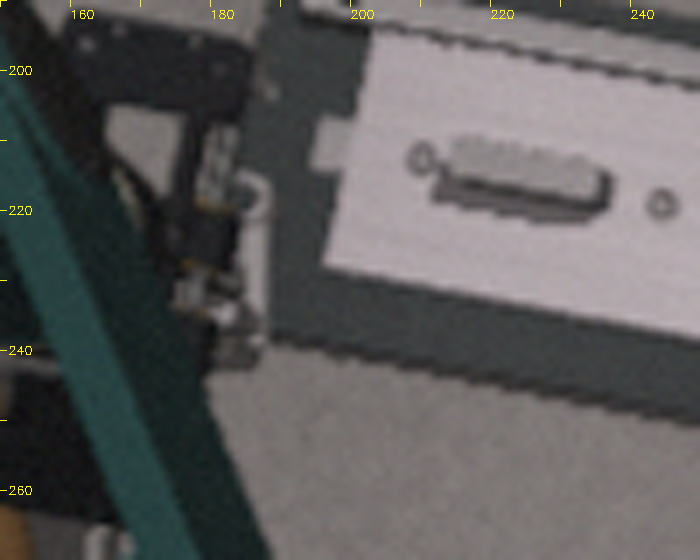

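```bash
python3 -m handwheel '{"delta_pos":[[0,0,0],[0,0,0],[0,0,0],[0,0,0],[0,0,0],[0,0,-15],[0,0,-20],[0,0,-15]],"rotation":[[0,0,0],[0,0,0],[0,0,0],[0,0,0],[0,0,0],[0,0,0],[0,0,0],[0,0,0]],"claw":[0,0,0,0,0,0,0,0]}'
python3 - <<'E'
from h import *
s=robot.snapshot("side");t=robot.snapshot("top")
crop(s,250,135,310,185,12,"e4s.png");crop(t,160,200,220,250,12,"e4t.png")
E
```

```text
time: 37.65
tool_pos: [0.5079, 0.2926, 0.1049]
ee_rot: [-3.14, -0.002, -0.211]
wrist_force: [-0.4, -0.1, -0.3]
width: 0.0468
```

View pics/e4s.png

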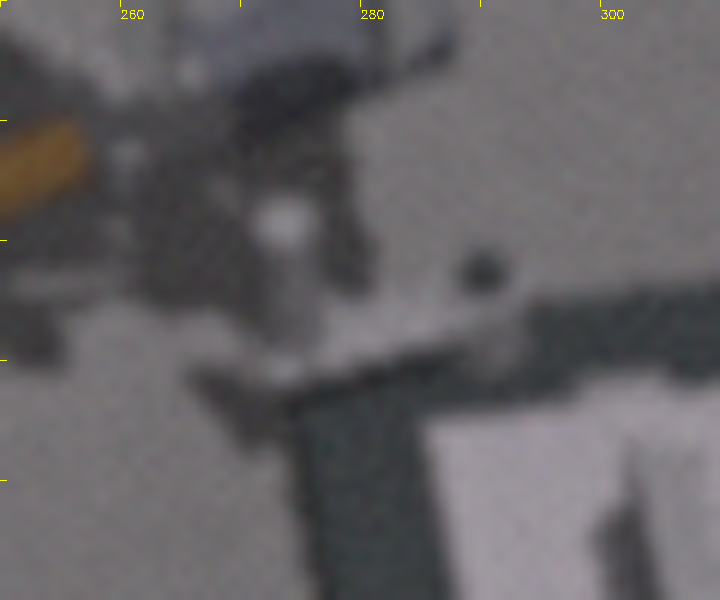

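View pics/e4t.png

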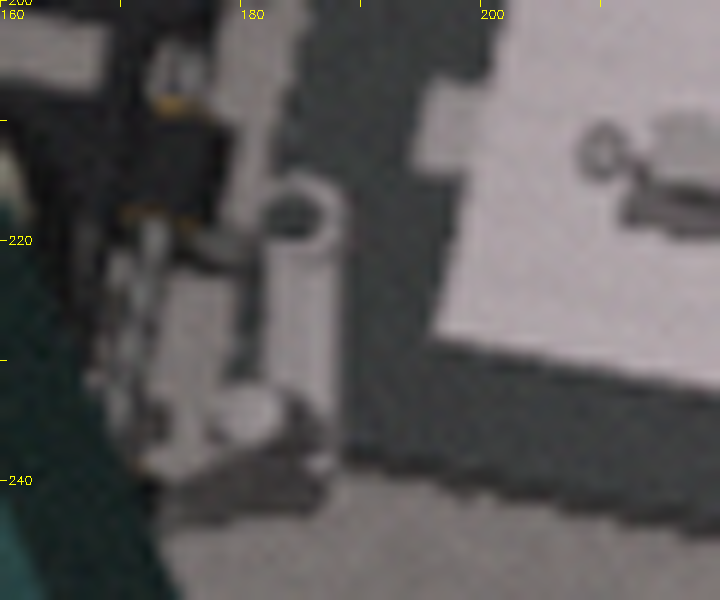

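Run:
```python
from h import *
s=robot.snapshot("side");t=robot.snapshot("top")
for z in (.0527,.078): print(z,proj(s,[.5071,.2923,z]),proj(t,[.5071,.2923,z]))
print('handle',bed(pt(s,273.5,153.5,.078)),bed(pt(t,180.8,234.5,.078)),'pivot',bed(pt(t,184.3,217.8,.04)),bed(pt(s,290.2,157.5,.04)))
print('rib', bed(pt(t,223.6,212.2,.064)))
```

```text
0.0527 [274.2355018  160.25663499] [183.14740195 234.94533145]
0.078 [273.73877239 153.76712416] [180.52181205 233.94495295]
handle [-77.3 108.2] [-78.2 105.9] pivot [-28.  117.9] [-27.7 124.2]
rib [5.2 6.4]
```

```bash
python3 -m handwheel '{"delta_pos":[[-1,0,15],[0,0,20],[0,0,12],[0,0,4],[0,0,0],[0,0,0],[0,0,0],[0,0,0]],"rotation":[[0,0,0],[0,0,0],[0,0,0],[0,0,0],[0,0,0],[0,0,0],[0,0,0],[0,0,0]],"claw":[0,0,0,0,0.4,0.6,1,1]}'
```

```text
time: 38.85
tool_pos: [0.5071, 0.2926, 0.0525]
ee_rot: [-3.141, -0.002, -0.211]
wrist_force: [0.9, -0.7, 0.1]
width: 0.0144
```

```bash
python3 -m handwheel '{"delta_pos":[[0,0,0],[0,0,0],[0,0,0],[1,4.4,0],[1.35,4.3,0],[1.75,4.15,0],[0,0,0],[0,0,0]],"rotation":[[0,0,0],[0,0,0],[0,0,0],[0,0,0],[0,0,0],[0,0,0],[0,0,0],[0,0,0]],"claw":[1,1,1,1,1,1,1,1]}'
python3 - <<'E'
from h import *
o=robot.get_obs();print(bed(o['tool_pos']),o['tool_pos'],o['wrist_force'],o["wrist_torque"])
crop(robot.snapshot("side"),250,135,310,185,12,"e5s.png");crop(robot.snapshot("top"),160,200,220,250,12,"e5t.png")
E
```

```text
time: 39.85
tool_pos: [0.5078, 0.2811, 0.0524]
ee_rot: [-3.137, -0.0, -0.21]
wrist_force: [1.0, 5.1, 1.9]
width: 0.0138
[-73.8  96.2] [0.50781045 0.28107843 0.05242046] [0.97415437 5.09114868 1.93879759] [ 0.94306201 -0.38117745  0.19312103]
```

View pics/e5s.png

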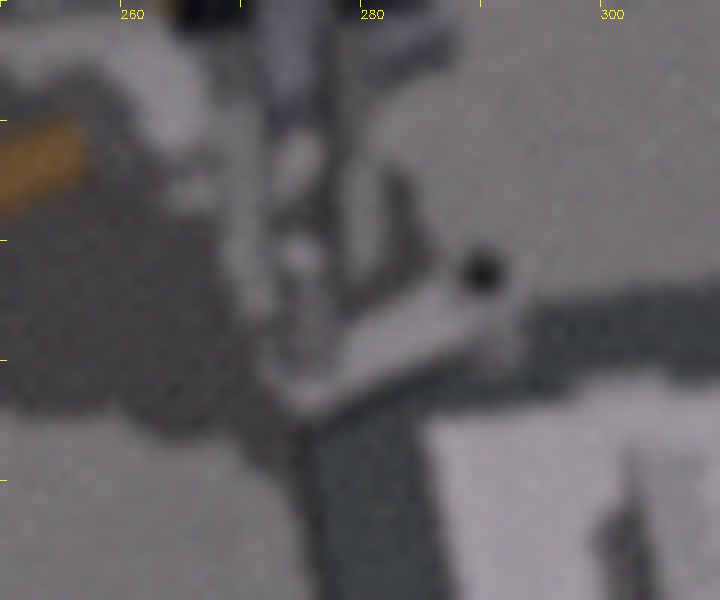

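```bash
python3 -m handwheel '{"delta_pos":[[2.1,4.0,0],[2.45,3.75,0],[2.75,3.55,0],[3.1,3.3,0],[3.35,3.0,0],[0,0,0],[0,0,0],[0,0,0]],"rotation":[[0,0,0],[0,0,0],[0,0,0],[0,0,0],[0,0,0],[0,0,0],[0,0,0],[0,0,0]],"claw":[1,1,1,1,1,1,1,1]}'
python3 - <<'E'
from h import *
o=robot.get_obs();print(bed(o['tool_pos']),o['tool_pos'],o['wrist_force'],o["wrist_torque"])
E
```

```text
time: 40.95
tool_pos: [0.5148, 0.2601, 0.0523]
ee_rot: [-3.141, 0.005, -0.21]
wrist_force: [-4.4, 3.8, 6.8]
width: 0.0138
[-62.6  77.1] [0.51477906 0.26011858 0.0522672 ] [-4.38124966  3.80923159  6.83046564] [0.62769832 0.89392674 0.22345565]
```

```bash
python3 -m handwheel '{"delta_pos":[[3.6,2.65,0],[3.8,2.3,0],[4.05,2.0,0],[4.2,1.6,0],[4.3,1.2,0],[0,0,0],[0,0,0],[0,0,0]],"rotation":[[0,0,0],[0,0,0],[0,0,0],[0,0,0],[0,0,0],[0,0,0],[0,0,0],[0,0,0]],"claw":[1,1,1,1,1,1,1,1]}'
python3 - <<'E'
from h import *
o=robot.get_obs();print(bed(o['tool_pos']),o['tool_pos'],o['wrist_force'],o["wrist_torque"])
crop(robot.snapshot("side"),250,135,330,200,9,"e6s.png")
E
```

```text
time: 41.95
tool_pos: [0.5298, 0.2422, 0.052]
ee_rot: [3.133, 0.01, -0.21]
wrist_force: [-10.8, -6.5, 10.9]
width: 0.0131
[-44.2  62.8] [0.52977559 0.24224411 0.05201124] [-10.81930825  -6.48249106  10.89835453] [-1.11499314  2.02967397  0.25221348]
```

View pics/e6s.png

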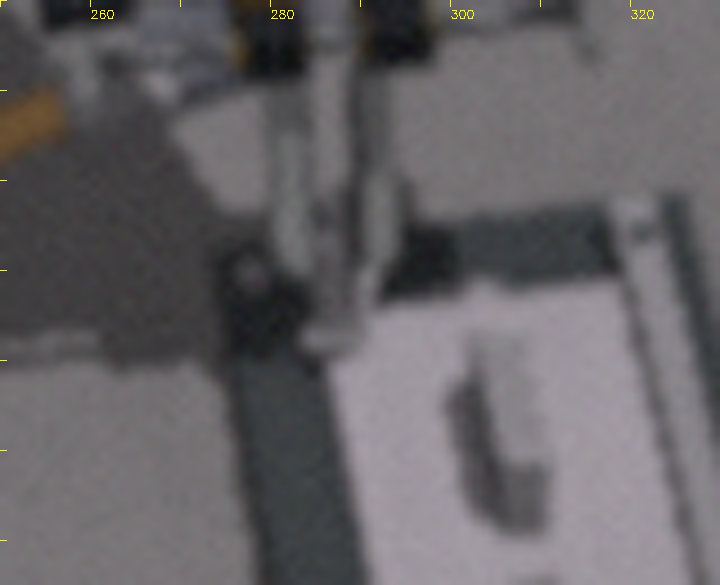

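Run:
```python
from h import *
crop(robot.snapshot("top"),160,190,240,250,9,"e6t.png")
s=robot.snapshot("side");t=robot.snapshot("top")
print(bed(pt(s,286.7,172.5,.038)))
for th in (.9,1.0,1.1,1.2,1.3,1.4,1.57):
  p=np.array([-28,115.5])+50*np.array([-np.cos(th),-np.sin(th)]); c,sn=np.cos(BY),np.sin(BY)
  w=B0+np.array([c*p[0]-sn*p[1],sn*p[0]+c*p[1]])/1000
  print(th,p,proj(s,[*w,.078]),proj(t,[*w,.078]))
```

```text
[-46.7  65.2]
0.9 [-59.08049841  76.33365452] [281.27360025 160.20779738] [192.80200046 229.660063  ]
1.0 [-55.01511529  73.42645076] [282.82324069 160.72420908] [194.14847575 228.40155251]
1.1 [-50.67980607  70.939632  ] [284.44853154 161.13020131] [195.36529018 227.01891031]
1.2 [-46.11788772  68.8980457 ] [286.13254334 161.42130156] [196.44026676 225.5261509 ]
1.3 [-41.37494143  67.32209073] [287.85764459 161.59429045] [197.36268588 223.93838756]
1.4 [-36.49835715  66.2275135 ] [289.60571111 161.64724715] [198.12339153 222.27167339]
1.57 [-28.03981634  65.50001585] [292.57801902 161.46077689] [199.02507243 219.30499127]
```

View pics/e6t.png

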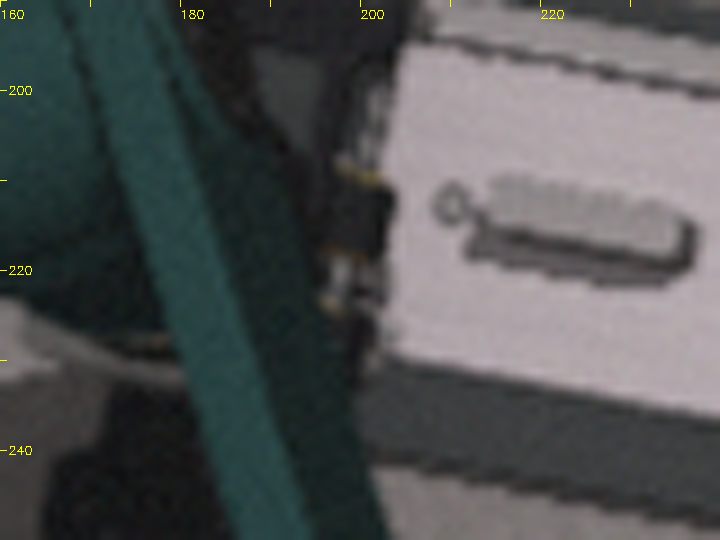

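```bash
python3 -m handwheel '{"delta_pos":[[0,0,0],[0,0,0],[0,0,0],[0,0,0],[0,0,0],[0,0,0],[0,0,0],[0,0,0]],"rotation":[[0,0,0],[0,0,0],[0,0,0],[0,0,0],[0,0,0],[0,0,0],[0,0,0],[0,0,0]],"claw":[0.7,0.5,0.4,0.35,0.35,0.35,0.35,0.35]}'
python3 - <<'E'
from h import *
o=robot.get_obs();print(bed(o['tool_pos']),o['tool_pos'],o['wrist_force'],o["wrist_torque"])
crop(robot.snapshot("side"),250,135,330,200,9,"e7s.png")
E
```

```text
time: 43.15
tool_pos: [0.5349, 0.2453, 0.0518]
ee_rot: [3.142, -0.0, -0.211]
wrist_force: [-0.4, 0.4, -0.2]
width: 0.0306
[-39.8  66.8] [0.53486107 0.24529682 0.05176003] [-0.43845623  0.41869604 -0.18985977] [-0.03986545 -0.00755338  0.03215675]
```

View pics/e7s.png

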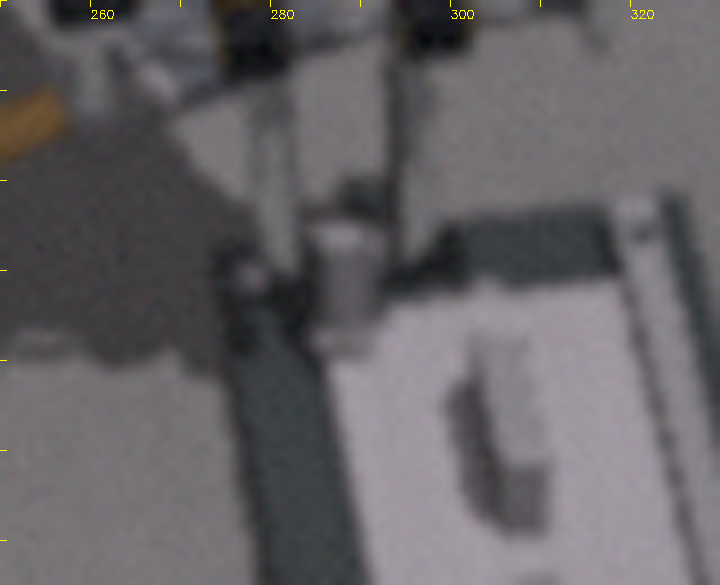

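```bash
python3 -m handwheel '{"delta_pos":[[2,0,0],[2,0.2,0],[3,0.2,0],[3,0.2,0],[2.5,0.2,0],[2,0.2,0],[1,0,0],[0,0,0]],"rotation":[[0,0,0],[0,0,0],[0,0,0],[0,0,0],[0,0,0],[0,0,0],[0,0,0],[0,0,0]],"claw":[0.35,0.35,0.35,0.35,0.35,0.35,0.35,0.35]}'
python3 - <<'E'
from h import *
o=robot.get_obs();print(bed(o['tool_pos']),o['tool_pos'],o['wrist_force'],o["wrist_torque"])
E
```

```text
time: 44.2
tool_pos: [0.5499, 0.241, 0.0515]
ee_rot: [3.142, -0.0, -0.211]
wrist_force: [-2.1, -0.7, 0.3]
width: 0.0308
[-24.2  65.8] [0.54994857 0.24102437 0.05151705] [-2.12924164 -0.65553262  0.2657457 ] [-0.21046828  0.34218592  0.05608227]
```

```bash
python3 -m handwheel '{"delta_pos":[[0.5,0,0],[0.5,0,0],[0.5,0,0],[0.5,0,0],[0.5,0,0],[0.5,0,0],[0,0,0],[0,0,0]],"rotation":[[0,0,0],[0,0,0],[0,0,0],[0,0,0],[0,0,0],[0,0,0],[0,0,0],[0,0,0]],"claw":[0.35,0.35,0.35,0.35,0.35,0.35,0.35,0.35]}'
python3 - <<'E'
from h import *
o=robot.get_obs();print(bed(o['tool_pos']),o['tool_pos'],o['wrist_force'],o["wrist_torque"])
E
```

```text
time: 45.2
tool_pos: [0.5529, 0.2405, 0.0518]
ee_rot: [-3.141, -0.0, -0.211]
wrist_force: [-2.0, -0.8, -1.5]
width: 0.0305
[-21.2  65.9] [0.55288559 0.24052091 0.05180067] [-1.98250911 -0.83989525 -1.47842579] [-0.18342829  0.32479793  0.01632898]
```

Pushing force is steady at about 2 N, which is only latch friction. I'll continue to the stop.

```bash
python3 -m handwheel '{"delta_pos":[[0.4,0,0],[0.4,0,0],[0.4,0,0],[0.4,0,0],[0.4,0,0],[0,0,0],[0,0,0],[0,0,0]],"rotation":[[0,0,0],[0,0,0],[0,0,0],[0,0,0],[0,0,0],[0,0,0],[0,0,0],[0,0,0]],"claw":[0.35,0.35,0.35,0.35,0.35,0.35,0.35,0.35]}'
python3 - <<'E'
from h import *
o=robot.get_obs();print(bed(o['tool_pos']),o['tool_pos'],o['wrist_force'],o["wrist_torque"])
E
```

```text
time: 46.2
tool_pos: [0.5535, 0.2402, 0.0517]
ee_rot: [3.141, 0.002, -0.211]
wrist_force: [-5.9, -1.0, 1.4]
width: 0.0307
[-20.5  65.8] [0.55352489 0.24023273 0.05165148] [-5.925954   -1.03577955  1.35208044] [-0.04946346  1.05921318  0.01921253]
```

```bash
python3 -m handwheel '{"delta_pos":[[0.3,0,0],[0,0,0],[0.3,0,0],[0,0,0],[0,0,0],[0,0,0],[0,0,0],[0,0,0]],"rotation":[[0,0,0],[0,0,0],[0,0,0],[0,0,0],[0,0,0],[0,0,0],[0,0,0],[0,0,0]],"claw":[0.35,0.35,0.35,0.35,0.35,0.35,0.35,0.35]}'
python3 - <<'E'
from h import *
o=robot.get_obs();print(bed(o['tool_pos']),o['tool_pos'],o['wrist_force'],o["wrist_torque"])
E
```

```text
time: 47.2
tool_pos: [0.5536, 0.2402, 0.0516]
ee_rot: [3.141, 0.003, -0.211]
wrist_force: [-6.2, -0.6, 1.7]
width: 0.0305
[-20.4  65.8] [0.55359086 0.24023339 0.05162224] [-6.20827897 -0.58482269  1.71937807] [-0.00204741  1.24367534  0.07591518]
```

```bash
python3 -m handwheel '{"delta_pos":[[-1,0,0],[-2,0,0],[-3,0,0],[-2,0,0],[0,0,-10],[0,0,-25],[0,0,-30],[0,0,-30]],"rotation":[[0,0,0],[0,0,0],[0,0,0],[0,0,0],[0,0,0],[0,0,0],[0,0,0],[0,0,0]],"claw":[0.35,0.35,0.35,0.35,0.35,0.35,0.35,0.35]}'
python3 -m handwheel '{"delta_pos":[[-30,0,-10],[-40,0,0],[-40,0,0],[-30,0,0],[-10,0,0],[0,0,0],[0,0,0],[0,0,0]],"rotation":[[0,0,0],[0,0,0],[0,0,0],[0,0,0],[0,0,0],[0,0,0],[0,0,0],[0,0,0]],"claw":[0.35,0.35,0.35,0.35,0.35,0.35,0.35,0.35]}'
python3 - <<'E'
from h import *
crop(robot.snapshot("side"),250,130,360,235,5,"f1s.png");crop(robot.snapshot("top"),170,170,290,260,6,"f1t.png")
cv2.imwrite("pics/f_full.png",robot.snapshot("top")["color"][:,:,::-1])
E
```

```text
time: 48.2
tool_pos: [0.5479, 0.2416, 0.1487]
ee_rot: [-3.141, -0.002, -0.211]
wrist_force: [0.5, 0.2, 0.9]
width: 0.0304
time: 49.2
tool_pos: [0.4016, 0.2727, 0.1565]
ee_rot: [3.141, 0.0, -0.212]
wrist_force: [0.3, -0.0, -0.8]
width: 0.0309
```

View pics/f1s.png

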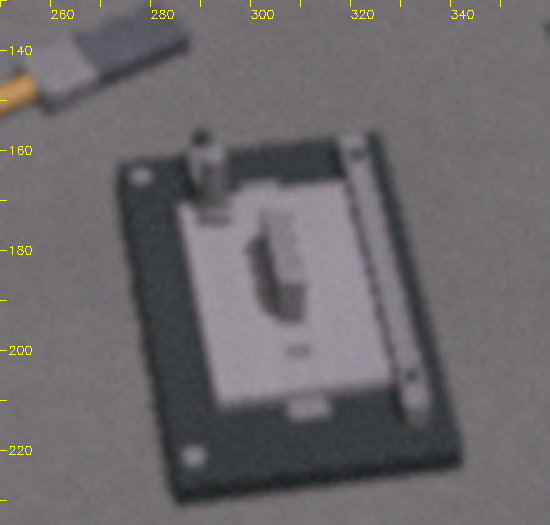

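View pics/f1t.png

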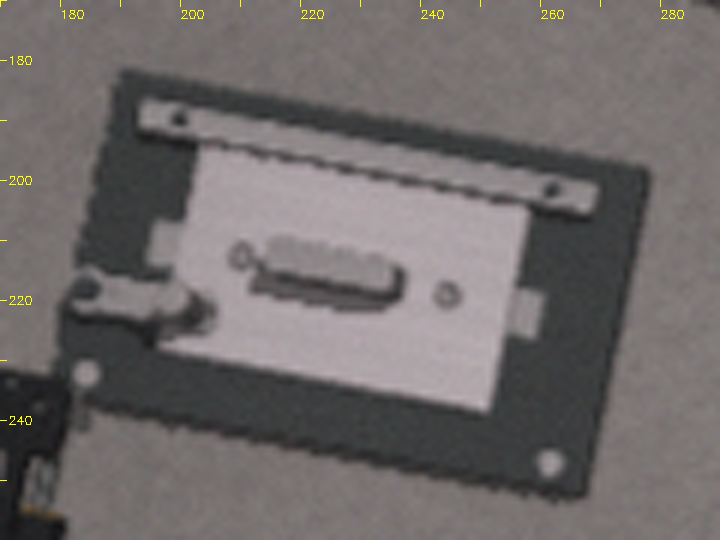

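```bash
python3 -c "
from bench import robot
print(robot.close_job())"
```

```text
the job is handed in; nothing more can be done
None
```

The form plate is home on the bed with both holes over the pins, and the latch is swung closed to its stop. I handed the job in at about 49 s, with the gripper clear and no verdict reported.

**Plate:** I laid it on the pins, brought it up to the fence and slid it along until the holes dropped in, 6 mm below riding height. Friction made it stick several times; I lightened the load each time. For part of the slide it was barely touching the pins. Contact forces on the plate, as read at the end of each move, stayed under about 10 N.

**Latch:** Partway round, gripping the handle built up about 17 N, so I let go and pushed with one open finger instead. The latch then moved at about 2 N and stopped firmly, at 6 N, where I had predicted.

**Last checks:**
- Both cameras show the arm parallel to the fence over the plate's edge.
- The top view shows both pins centred in the holes.
- The wrist force was about zero after I backed off.
- I saved a full top view but did not check it for the other objects. I moved nothing else on purpose, and no unexpected contact showed up.

**Disagreements:**
- The fence made contact about 1.7 mm further out than the cameras suggested, within the calibration error.
- The gripper opening on the 16 mm handle read 14 mm, probably from pad give.

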